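Hook a guarded slide switch home

TASK

Take the bent hook from its wooden rest, reach over the aluminium guard with it and draw the slide lever on the grey switch box all the way home towards the guard; once it is against its stop, keep a steady pull of about 10 N on it with the hook for a second so that it latches, never forcing anything on the box beyond 25 N. Keep the hand off the box, its guard and its lever, and do not lean the hook on the guard. Then leave the lever home, lay the hook back in both notches of its rest the way it was, let go, and leave everything else on the bench where it is.

Things in the scene. Friction and masses are not known exactly. Their poses are not given: they have to be found in the camera images.
- hook: loose hook, 0.3 kg: aluminium bar handle 140 long (x), 22 wide (y), 30 high (z); from its +x end an 8 mm thick steel rod runs 100 on along x, then bends straight down 60. Origin: centre of the handle; x towards the bend, z up. Rod axis at z = 0, down-turned leg's axis at x = 170, leg's round end at z = -64. Balances about 30 ahead of the origin
- hook_grip (a point): point on the hook's handle, 18 mm ahead of its centre (x = +18, y = z = 0), where it can be gripped from above midway between the notches with the fingers closing across the 22 mm width (hook's y)
- hook_tip (a point): lower end of the hook's down-turned leg, at (170, 0, -64) in the hook's frame
- rest: fixed wooden rest, base 150 x 90 x 10, two posts at x = -65 to -45 and 45 to 65, 44 wide, each with a notch in its top: 27 wide (y), floor 85 high, sides straight to 100, then flared to 120 high. Origin: centre of its underside; x along the notches to the end where the bend hangs, z up. The seated hook's centre is at (0 +- 4, 0, 100) here, axes along the rest's, 2.5 play each side in y
- switchbox: heavy fixed grey switch box 150 (x) x 180 (y) x 50 high. Origin: centre of its underside; +x points from the guard to the box, z up. On its top is a thin switch plate, 2 thick, from which the slide lever stands; the lever moves along the box's x axis
- guard: fixed upright aluminium sheet along the robot's side of the switch box: 4 thick, 220 wide (along the box's y), 105 high. Origin: middle of its lower edge, 88 mm from the box's centre towards -x of the box
- lever (a joint): travel of the slide lever in m: 0 = far end, 0.036 = home against a hard stop, grows towards the guard (-x of the box); starts between 0 and 0.012. About 2 N drag, no spring: it stays where left. Its black paddle is 8 thick (box x), 34 wide (y), from 58 to 80 above the bench, on a stem, at box y = 0 and box x = 6 - travel, give or take 8 mm: its plate is fitted differently on each box
- tub: bystander: round white ink tub with lid, 106 wide, 80 high, origin under its centre
- spray_can: bystander: grey spray can, 66 wide, 190 high, origin under its centre
- glue_bottle: bystander: small red bottle, 36 wide, 85 high, origin under its centre
- tin: bystander: flat metal tin 60 x 95 x 22, origin under its centre
- book: bystander: thick book 154 x 204 x 38, origin under its centre
- rotary_tool: bystander: black and grey rotary tool lying down, 180 long, 36 thick, origin under its rear half
- caliper: bystander: flat steel caliper, 160 long, up to 55 wide, 7 thick, origin under its bar's middle
- carver: bystander: carving tool with a wooden handle, 150 long, lying on the bench
Mind the look-alikes: they are no part of the job. There is more than one size of the rest; the job needs the largest.

How it is judged:
On the way, in this order (a step that is already met when the one before it is completed fails the run):
1. the hook is lifted out of its rest (z of hook in the frame of rest above 0.13 m), for 0.1 s.
2. the hook holds the lever home (within 2.5 mm of its stop) with a pull between 6 and 16 N for 0.4 s (value of joint lever above 0.0335 m and contact force between hook and lever between 6 and 16 N), for 0.4 s.
At the end, for the whole second after the job is handed in: The lever is home within 2.5 mm of its stop; the hook lies at rest upright in both notches of the rest, bend on the same side as at first, its centre within 12 mm along the rest, 5 mm across and 4 mm in height of the seated place; all is released (value of joint lever above 0.0335 m and x of hook in the frame of rest between -0.012 and 0.012 m and y of hook in the frame of rest between -0.005 and 0.005 m and z of hook in the frame of rest between 0.096 and 0.104 m and angle between the z axis of hook and the z axis of rest, either way round below 0.08 rad and angle between hook's own z axis and vertical below 0.2 rad and linear speed of hook below 0.02 m/s); the robot touches nothing.
It fails at once if the hook presses on the switch box, its guard or its lever with more than 25 N (contact force between hook and switchbox above 25 N).
It fails at once if the hook leans on the guard (more than 5 N) (contact force between hook and guard above 5 N).
It fails at once if the hand or arm touches the switch box, guard or lever (more than 1 N) (contact force between any of the fingers, the arm and switchbox above 1 N).
It fails at once if a bystander is moved by more than 20 mm (distance of any of tub, spray_can, glue_bottle, tin, book, rotary_tool, caliper, carver from where it was at the start of the episode above 0.02 m).
It also fails if it takes over 64 s, if anything falls off the work surface, if the arm or the gripper's body presses on something with over 40 N, if the wrist force passes 120 N, or if a joint passes its speed limit or range.

ROBOT

A 7-joint arm with a two-finger parallel gripper is mounted at the origin on the work surface. World frame = base frame: x ahead of the robot, y to its left, z up, the work surface at z = 0. Lengths are in m, angles in rad, forces in N, time in s.
With the tool pointing down it reaches from about 0.4 to 0.75 m from the base axis. Payload 19.5 kg.
Tool frame: the origin (TCP) lies midway between the tips of the shut fingers; the grasp point (between the pads) lies 19 mm behind it; z points along the fingers, y is the line along which they close (so a half turn about z gives the same grasp; the last joint's range is limited). The gripper opens to 85 mm and grips with 20 to 120 N. Pads are 22 mm wide; open, the fingers measure 114 mm over their backs; the gripper's body (76 mm by 85 mm) begins 54 mm behind the grasp point. The pads swing forward as they close: fully open they stand 13 mm farther back than shut.
Start: joints at [-1.244, 0.707, -0.028, 1.485, 0.022, 0.951, -0.075], TCP at [0.207, 0.536, 0.231] pointing down, gripper open.
Joint ranges: [-2.71, 2.71], [-0.32, 2.16], [-1.57, 1.52], [0, 2.45], [-1.46, 4.6], [0, 2.02], [-2.83, 2.83]. Speed limits (rad/s): [1.89, 1.89, 2.57, 2.57, 3.01, 3.01, 3.01].

INTERFACE

Orientations are given as a unit quaternion [w, x, y, z].
In Python, from workcell import robot, capture, camera_params, finish_job gives the robot as it stands.
- The arm moves only by the tool jog_arm, never from a script. Its argument "motion" is one flat list of numbers, 6 for each row, row after row: the shift along the tool's x, y, z in m, then the turn, a rotation vector about the tool's x, y, z in rad. In form: [x, y, z, wx, wy, wz, x, y, z, wx, wy, wz, ...]. A call has 1 to 5 rows; each row shifts and turns the commanded pose from where the row before left it, along the tool's axes as they then stand; what a row does not reach is not made up. A row lasts 1/12 s, in which the tool goes at most 41.7 mm and 7.16 degrees, less where a joint would pass 70% of its speed; a pose out of reach is approached as far as the arm can. A call with a gripper value outside its range is refused whole. "jaw" is the closure, from 0 (fully open) to 1 (shut), set as the call begins (left out, the last holds). The fingers move at their own pace and stop on an object; "squeeze" is the grip in N (left out, the last holds). Time passes only in rows, so rows that do not move let the fingers close. It gives the time, the measured TCP pose, the force, the opening and the grip force at its end, in the units of the state.
- robot.state(): the state, without advancing time (a new reading comes with each control period).
- capture(name): name is "side" or "top" or "wrist"; returns the picture (480x640x3 uint8, blue, green, red); there is no depth.
- camera_params(name): a dict with "fx", "fy", "cx", "cy" (pixels), "distortion" ([k1, k2, p1, p2, k3] as OpenCV has them; the pictures are not rectified), "cam_to_world" (4x4, takes a point from camera to world coordinates). Camera axes: x right, y down, z forward; pixel columns grow to the right and rows downward; lengths in m; the calibration is good to about 2 mm. A picture is of the moment at which its call begins: read the wrist's pose just before it. camera_params takes no time and is no camera call; for the wrist camera it gives the pose at the moment of the call.
- finish_job(): hands the job in; it is judged then, once.
The state is a dict: "time_s": time; "joint_positions": joint angles; "joint_velocities": joint speeds; "joint_torque": joint torques, N m; "ee_pos": TCP position; "tool_rot": TCP orientation; "force": force on the tool from outside, world axes, zero at the start; "ft_torque": the same for the moment, N m; "finger_gap": opening from 0.0 (shut) to 1.0 (fully open); "grip_force": force on a finger pad.
Only numpy, scipy, OpenCV 4.12 (cv2) and the standard library are available. Lean on these libraries where they do the work, as an engineer would, in place of code of your own. Each camera call takes 0.05 s, during which the arm holds its last target. There are 200 camera calls.

## Working session

There is one attempt and no reset: what is moved stays moved. The work goes in short steps, Python scripts to look and compute and a tool call to move; the robot and the scene stay as the last step left them, time stands still between calls to the robot, and variables do not carry over. Pictures are saved under pics/ and viewed, at most 10 in all, crops included, and the job is handed in when it is done.

Besides the shell and the picture viewer there is one more tool, called as name(argument=value, ...), one argument or row to a line, values as JSON. jog_arm: Moves the arm, as the interface text tells. Its arguments: {"type":"object","properties":{"motion":{"type":"array","items":{"type":"number"}},"jaw":{"type":"number"},"squeeze":{"type":"number"}},"required":["motion"]}

```bash
ls; mkdir -p pics; cat > h.py <<'E'
import numpy as np, cv2
from workcell import robot, capture, camera_params, finish_job
def ray(P,uv):
    K=np.array([[P['fx'],0,P['cx']],[0,P['fy'],P['cy']],[0,0,1]]);T=np.array(P['cam_to_world'])
    n=cv2.undistortPoints(np.array(uv,float).reshape(-1,1,2),K,np.array(P['distortion']))[:,0]
    return T[:3,3],np.c_[n,np.ones(len(n))]@T[:3,:3].T
def atz(P,uv,z):
    o,d=ray(P,uv); z=np.broadcast_to(z,len(d)); return o+d*((z-o[2])/d[:,2])[:,None]
def proj(P,X):
    K=np.array([[P['fx'],0,P['cx']],[0,P['fy'],P['cy']],[0,0,1]]);W=np.linalg.inv(np.array(P['cam_to_world']))
    return cv2.projectPoints(np.array(X,float).reshape(-1,1,3),cv2.Rodrigues(W[:3,:3])[0],W[:3,3],K,np.array(P['distortion']))[0][:,0]
E
python3 - <<'E'
from h import *
for n in ('top','side'):
    cv2.imwrite(f'pics/{n}1.png',capture(n)); P=camera_params(n);print(n,P['fx'],np.round(P['cam_to_world'],3).tolist())
s=robot.state();print(s['time_s'],s['ee_pos'],s['tool_rot'],s['force'])
E
```

```text
pics
top 453.1838549385677 [[0.022, -0.992, 0.121, 0.364], [-1.0, -0.02, 0.012, -0.069], [-0.01, -0.122, -0.993, 1.332], [0.0, 0.0, 0.0, 1.0]]
side 560.843669333843 [[0.927, -0.268, 0.261, 0.158], [-0.374, -0.686, 0.624, -0.967], [0.011, -0.676, -0.736, 1.144], [0.0, 0.0, 0.0, 1.0]]
0.1 [0.2071741  0.53611887 0.23087929] [-1.03713969e-04  1.83359050e-01  9.83045880e-01 -4.95749682e-04] [ 0.26619032  0.0984453  -0.254643  ]
```

View pics/top1.png

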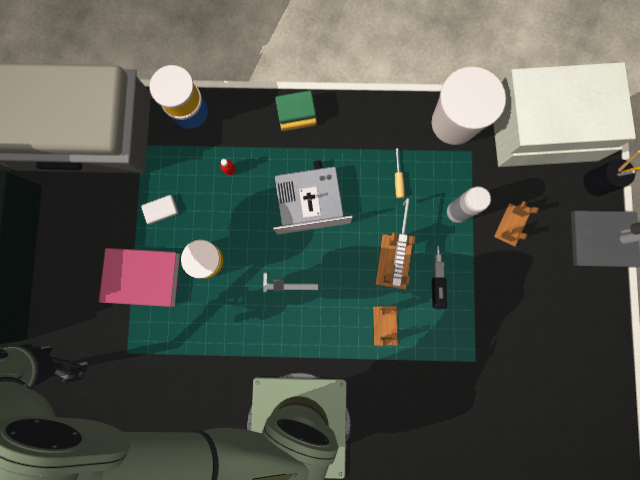

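View pics/side1.png

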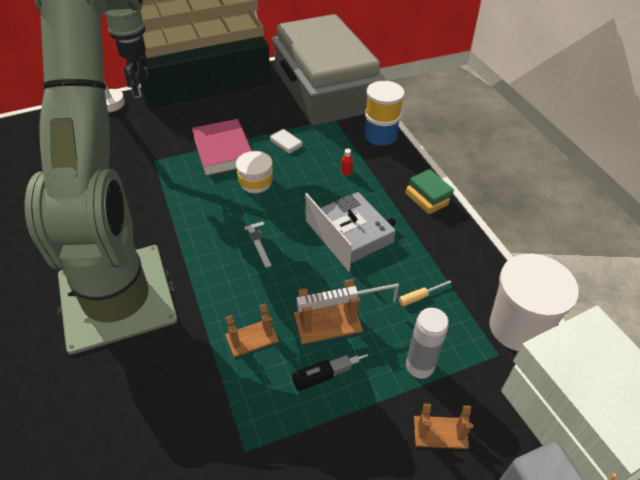

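The top view shows the hook in its rest at about (395,262), with its rod tip near (406,200). The switch box is at (310,197), the guard edge runs (275,230)–(351,217), and the lever is at (310,200). I'll zoom in with one composite.

```bash
python3 - <<'E'
from h import *
t=cv2.imread('pics/top1.png');s=cv2.imread('pics/side1.png')
r=lambda i,x,y,w,h:cv2.resize(i[y:y+h,x:x+w],(400,300),interpolation=cv2.INTER_CUBIC)
cv2.imwrite('pics/c1.png',np.vstack([np.hstack([r(t,265,160,100,75),r(t,340,190,140,105)]),np.hstack([r(s,300,180,120,90),r(s,285,270,140,105)])]))
E
```

```text
(no output)
```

View pics/c1.png

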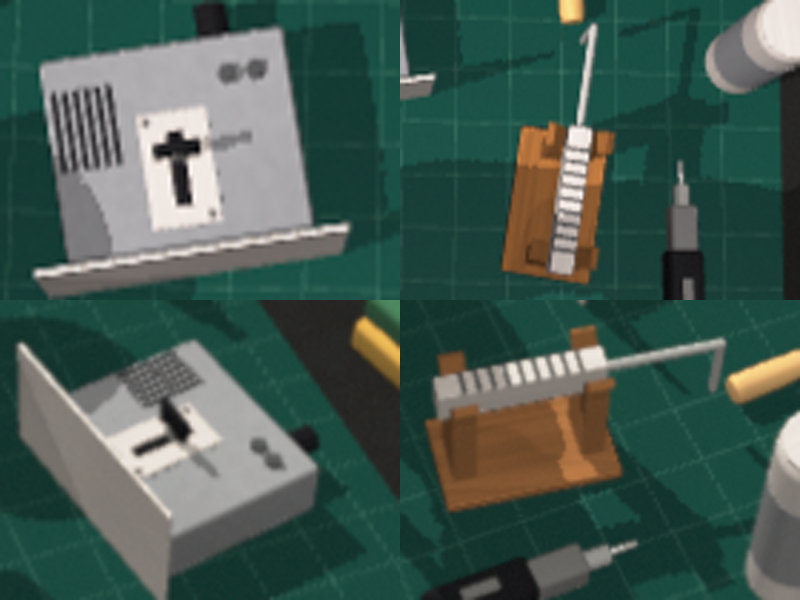

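The composite shows the box, its lever paddle (crop 1, around (177,145)) and the seated hook (crop 2, handle (562,272)–(580,127)). I'll compute coarse poses.

```bash
python3 - <<'E'
from h import *
P=camera_params('top')
c1=lambda p:(265+p[0]/4,160+p[1]/4); c2=lambda p:(340+p[0]/2.857,190+p[1]/2.857)
pts=dict(bl=(c1((40,65)),.05),br=(c1((283,28)),.05),gl=(c1((35,271)),.105),gr=(c1((350,226)),.105),pad=(c1((177,143)),.08),hb=(c2((562,272)),.115),hf=(c2((580,127)),.115),elbow=(c2((592,27)),.104),
)
X={k:atz(P,[p],z)[0] for k,(p,z) in pts.items()}
for k in X: print(k,X[k].round(4))
g=X['gl']-X['gr'];print('box yaw',np.degrees(np.arctan2(-g[0],g[1])),'len',np.linalg.norm(g),'gmid',(X['gl']+X['gr'])/2)
b=X['bl']-X['br'];print('box yaw',np.degrees(np.arctan2(-b[0],b[1])),np.linalg.norm(b))
h=X['hf']-X['hb'];print('hook yaw',np.degrees(np.arctan2(h[1],h[0])),np.linalg.norm(h),(X['hf']+X['hb'])/2)
h=X['elbow']-X['hb'];print('hook yaw',np.degrees(np.arctan2(h[1],h[0])))
S=camera_params('side');c=lambda p:(285+(p[0]-400)*.35,270+(p[1]-300)*.35)
print('side elbow z.104',atz(S,[c((720,345))],.104), 'tip z.036',atz(S,[c((714,388))],.036))
R=camera_params('wrist');print(np.array(R['cam_to_world']).round(3),R['fx'],robot.state()['ee_pos'])
from scipy.spatial.transform import Rotation as Ro
q=robot.state()['tool_rot'];print(Ro.from_quat(np.r_[q[1:],q[0]]).as_matrix().round(3))
E
```

```text
bl [0.7082 0.0832 0.05  ]
br [ 0.7392 -0.0926  0.05  ]
gl [0.5488 0.0752 0.105 ]
gr [ 0.5843 -0.14    0.105 ]
pad [ 0.6457 -0.0189  0.08  ]
hb [ 0.407 -0.631  0.115]
hf [ 0.5437 -0.6528  0.115 ]
elbow [ 0.6426 -0.6732  0.104 ]
box yaw 9.38789553503931 len 0.21811442095143319 gmid [ 0.56656043 -0.03244011  0.105     ]
box yaw 9.982066040099998 0.1785056517422308
hook yaw -9.056856224478915 0.1383595395959483 [ 0.47536366 -0.64192154  0.115     ]
hook yaw -10.13994168205197
side elbow z.104 [[ 0.63535907 -0.29190448  0.104     ]] tip z.036 [[ 0.64059214 -0.2872887   0.036     ]]
[[ 0.361  0.887  0.289  0.132]
 [ 0.933 -0.343 -0.112  0.565]
 [-0.     0.31  -0.951  0.375]
 [ 0.     0.     0.     1.   ]] 430.99205089486577 [0.2071741  0.53611887 0.23087929]
[[-0.933  0.361 -0.   ]
 [ 0.361  0.933 -0.001]
 [ 0.    -0.001 -1.   ]]
```

```bash
cat >> h.py <<'E'
from scipy.spatial.transform import Rotation as Ro
def tool():
    s=robot.state();q=s['tool_rot'];return s,Ro.from_quat(np.r_[q[1:],q[0]])
def to(p,yaw=None):
    "tool-frame shift to p, turn so that tool x = -(yaw) dir pointing down"
    s,R=tool();w=np.zeros(3)
    if yaw is not None:
        c,n=np.cos(yaw),np.sin(yaw);G=Ro.from_matrix(np.array([[-c,-n,0],[-n,c,0],[0,0,-1]]).T)
        G=Ro.from_matrix(np.c_[[-c,-n,0],[-n,c,0],[0,0,-1]]);w=(R.inv()*G).as_rotvec()
        print('after-turn shift',G.inv().apply(np.array(p)-s['ee_pos']).round(4))
    print('shift',R.inv().apply(np.array(p)-s['ee_pos']).round(4),'turn',w.round(4),'t',s['time_s'],'F',np.round(s['force'],2),s['ee_pos'].round(4))
E
python3 - <<'E'
from h import *
P=camera_params('top');c2=lambda p:(340+p[0]/2.857,190+p[1]/2.857)
b,f,e=[atz(P,[c2(p)],z)[0] for p,z in (((162,272),.115),((180,127),.115),((194,27),.104))]
S=camera_params('side');c=lambda p:(285+(p[0]-400)*.35,270+(p[1]-300)*.35)
print('side ends', atz(S,[c((450,398)),c((606,362))],.1))
for a,d in ((b,f),(b,e)): h=d-a;print(np.degrees(np.arctan2(h[1],h[0])),np.linalg.norm(h),(a+d)/2)
print(b,f,e)
C=(b+f)/2;y=np.radians(-9.5);to([C[0]+.018*np.cos(y),C[1]+.018*np.sin(y),.25],y)
E
```

```text
side ends [[ 0.41163586 -0.2577956   0.1       ]
 [ 0.54249849 -0.27068218  0.1       ]]
-7.002778149251123 0.1381066573465437 [ 0.46748887 -0.26817271  0.115     ]
-7.763830598435048 0.23869462174711745 [ 0.51707832 -0.27585942  0.1095    ]
[ 0.39895066 -0.25975391  0.115     ] [ 0.53602707 -0.27659152  0.115     ] [ 0.63520597 -0.29196493  0.104     ]
after-turn shift [-0.4075 -0.7503 -0.0191]
shift [-0.5504 -0.6528 -0.0185] turn [-1.00e-03 -1.00e-04 -2.03e-01] t 0.1 F [ 0.27  0.1  -0.25] [0.2072 0.5361 0.2309]
```

jog_arm(
  motion=[0, 0, -0.035, 0, 0, -0.115, 0, 0, -0.034, 0, 0, -0.115, -0.022, -0.032, 0, 0, 0, 0, -0.022, -0.032, 0, 0, 0, 0, -0.022, -0.032, 0, 0, 0, 0],
  jaw=0,
)

```text
time_s: 0.52
ee_pos: [0.2596, 0.4306, 0.3002]
tool_rot: [0.0, 0.069, 0.998, -0.0]
force: [1.8, -0.1, -0.8]
finger_gap: 1.003
grip_force: 0.0
```

jog_arm(
  motion=[-0.022, -0.032, 0, 0, 0, 0, -0.022, -0.032, 0, 0, 0, 0, -0.022, -0.032, 0, 0, 0, 0, -0.022, -0.032, 0, 0, 0, 0, -0.022, -0.032, 0, 0, 0, 0],
)

```text
time_s: 0.93
ee_pos: [0.3465, 0.2566, 0.3003]
tool_rot: [-0.0, 0.069, 0.998, -0.0]
force: [1.7, 0.9, 0.8]
finger_gap: 0.997
grip_force: 0.0
```

jog_arm(
  motion=[-0.022, -0.032, 0, 0, 0, 0, -0.022, -0.032, 0, 0, 0, 0, -0.022, -0.032, 0, 0, 0, 0, -0.022, -0.032, 0, 0, 0, 0, -0.022, -0.032, 0, 0, 0, 0],
)

```text
time_s: 1.35
ee_pos: [0.4334, 0.0828, 0.3003]
tool_rot: [-0.0, 0.069, 0.998, -0.0]
force: [0.3, 1.6, 0.6]
finger_gap: 0.998
grip_force: 0.0
```

jog_arm(
  motion=[-0.022, -0.032, 0, 0, 0, 0, -0.022, -0.032, 0, 0, 0, 0, -0.022, -0.032, 0, 0, 0, 0, 0, 0, 0, 0, 0, 0, 0, 0, 0, 0, 0, 0],
)

```text
time_s: 1.77
ee_pos: [0.4852, -0.0211, 0.2998]
tool_rot: [-0.0, 0.071, 0.997, -0.0]
force: [-0.3, 1.2, -0.3]
finger_gap: 0.997
grip_force: 0.0
```

```bash
python3 - <<'E'
from h import *
import json
P=camera_params('wrist');im=capture('wrist');cv2.imwrite('pics/w1.png',im)
json.dump({k:np.array(v).tolist() for k,v in P.items()},open('w1.json','w'))
to([.485,-.271,.25],np.radians(-8))
E
```

```text
after-turn shift [-0.0351 -0.249   0.05  ]
shift [-0.0352 -0.249   0.0499] turn [ 0.0001 -0.0008 -0.0001] t 1.8167 F [ 0.27 -0.93  1.2 ] [ 0.4849 -0.0196  0.3   ]
```

View pics/w1.png

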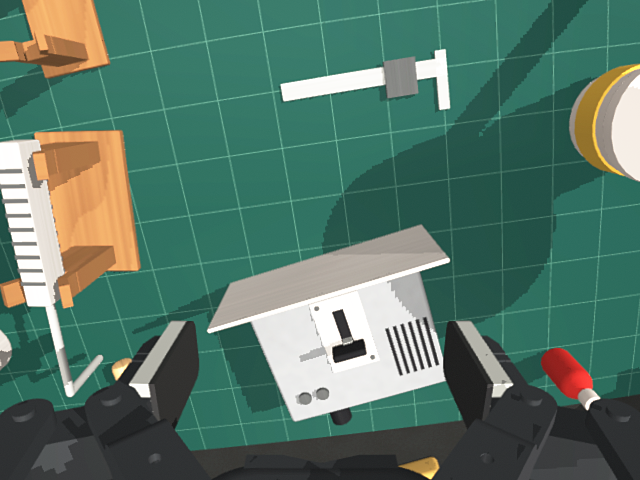

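The wrist view shows the guard's top edge from (209,331) to (449,261) and the paddle at about (348,351). I'll zoom in for accuracy.

```bash
python3 - <<'E'
import cv2
i=cv2.imread('pics/w1.png');cv2.imwrite('pics/c2.png',cv2.resize(i[220:430,200:480],(800,600),interpolation=cv2.INTER_CUBIC))
E
```

```text
(no output)
```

View pics/c2.png

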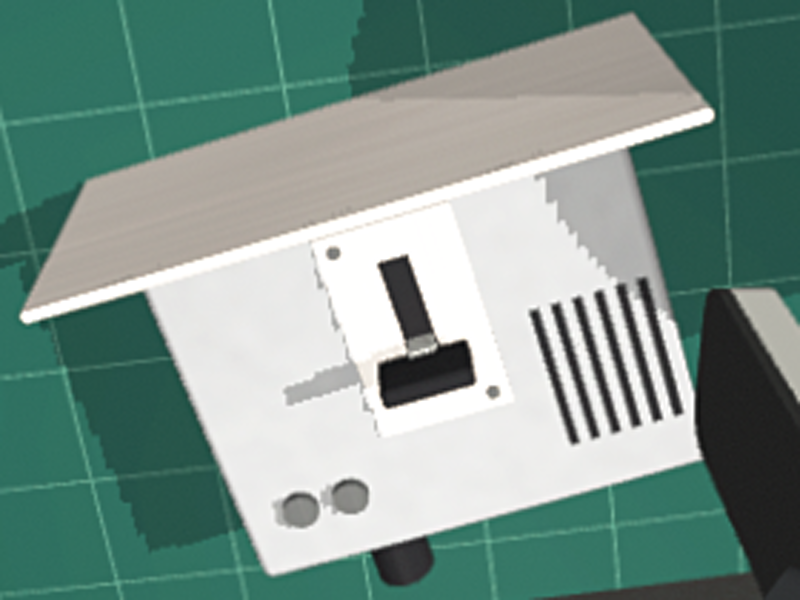

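jog_arm(
  motion=[-0.007, -0.04, 0, 0, 0, 0, -0.007, -0.04, 0, 0, 0, 0, -0.007, -0.04, 0, 0, 0, 0, -0.007, -0.04, 0, 0, 0, 0, -0.007, -0.04, 0, 0, 0, 0],
)

```text
time_s: 2.23
ee_pos: [0.492, -0.2228, 0.3005]
tool_rot: [0.0, 0.068, 0.998, 0.0]
force: [1.3, 0.7, 0.4]
finger_gap: 0.997
grip_force: 0.0
```

jog_arm(
  motion=[0, -0.025, 0, 0, 0, 0, 0, -0.024, 0, 0, 0, 0, 0, 0, 0, 0, 0, 0, 0, 0, 0, 0, 0, 0],
)

```text
time_s: 2.57
ee_pos: [0.4853, -0.2704, 0.3002]
tool_rot: [-0.0, 0.069, 0.998, 0.0]
force: [0.7, 0.7, -0.4]
finger_gap: 0.998
grip_force: 0.0
```

```bash
python3 - <<'E'
from h import *
import json
P=camera_params('wrist');im=capture('wrist');cv2.imwrite('pics/w2.png',im)
json.dump({k:np.array(v).tolist() for k,v in P.items()},open('w2.json','w'))
to([.485,-.271,.25],np.radians(-8))
E
```

```text
after-turn shift [ 0.0004 -0.0017  0.0503]
shift [ 0.0004 -0.0017  0.0503] turn [ 0.0007 -0.0001  0.0023] t 2.6167 F [-0.29  0.5  -0.26] [ 0.4856 -0.2694  0.3003]
```

View pics/w2.png

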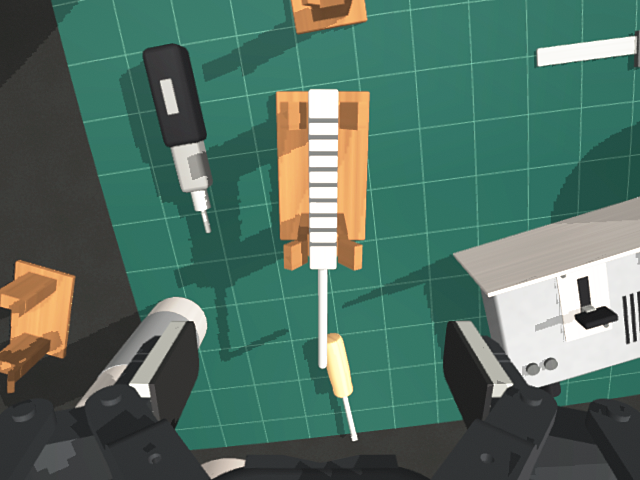

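The w2 view shows the handle centred at column 323 from row 90 to row 269, aligned with the picture's vertical, with the rod end at (323,365). In c2, the paddle's far top edge runs (388,407)–(475,383) and the guard top edge (25,319)–(712,115).

```bash
python3 - <<'E'
from h import *
import json
P=json.load(open('w1.json'));c=lambda *p:(200+p[0]*.35,220+p[1]*.35)
g=atz(P,[c(22,318),c(713,115)],.105);g=g[[1,0]] # left(+y) first
p=atz(P,[c(388,407),c(475,383)],.08);k=atz(P,[c(272,575),c(703,460)],.05)
d=g[0]-g[1];yaw=np.arctan2(-d[0],d[1]);print('guard',g.round(4).tolist(),np.linalg.norm(d),'yaw',np.degrees(yaw))
X=np.array([np.cos(yaw),np.sin(yaw)]);Y=np.array([-X[1],X[0]]);C=g.mean(0)[:2]+.088*X
print('box centre',C,'paddle back local',(p[:,:2]-C)@np.c_[X,Y],'mid',p.mean(0),'far corner local',(k[:,:2]-C)@np.c_[X,Y])
P=json.load(open('w2.json'))
h=atz(P,[(323.5,90),(323,269)],.115);e=atz(P,[(323,365)],.104)
for a in (h[1]-h[0],e[0]-h[0]): print('hook',np.linalg.norm(a),np.degrees(np.arctan2(a[1],a[0])))
m=h.mean(0);print(h.round(4).tolist(),e,m)
r=atz(P,[(277,92),(369,92),(366,240),(279,238)],.01);print('rest',r.round(4).tolist(),r.mean(0))
y=np.radians(-8);to([m[0]+.018*np.cos(y),m[1]+.018*np.sin(y),.081],y)
E
```

```text
guard [[0.5468, 0.0797, 0.105], [0.5842, -0.1374, 0.105]] 0.2203360267799566 yaw 9.763792152657736
box centre [ 0.65224397 -0.01393926] paddle back local [[-0.00599595 -0.01495234]
 [-0.00592699  0.01613279]] mid [ 0.64626876 -0.01436857  0.08      ] far corner local [[ 0.07369276 -0.08647532]
 [ 0.07384368  0.0870949 ]]
hook 0.13940606628225022 -8.019303406849886
hook 0.23917300189580346 -7.935896017492134
[[0.3978, -0.2561, 0.115], [0.5358, -0.2755, 0.115]] [[ 0.63439604 -0.28905701  0.104     ]] [ 0.46678564 -0.26579456  0.115     ]
rest [[0.3909, -0.2993, 0.01], [0.4031, -0.212, 0.01], [0.5511, -0.231, 0.01], [0.5361, -0.3219, 0.01]] [ 0.47027281 -0.26604109  0.01      ]
after-turn shift [0.0012 0.001  0.2193]
shift [0.0011 0.0008 0.2193] turn [ 0.0007 -0.0001  0.0023] t 2.6167 F [-0.29  0.5  -0.26] [ 0.4856 -0.2694  0.3003]
```

jog_arm(
  motion=[0.001, 0.001, 0.04, 0, 0, 0, 0, 0, 0.04, 0, 0, 0, 0, 0, 0.04, 0, 0, 0, 0, 0, 0.035, 0, 0, 0, 0, 0, 0.025, 0, 0, 0],
)

```text
time_s: 3.03
ee_pos: [0.4842, -0.2673, 0.1179]
tool_rot: [-0.001, 0.068, 0.998, 0.001]
force: [0.3, -0.5, -0.5]
finger_gap: 1.001
grip_force: 0.0
```

jog_arm(
  motion=[0, 0, 0.02, 0, 0, 0, 0, 0, 0.015, 0, 0, 0, 0, 0, 0.006, 0, 0, 0, 0, 0, 0, 0, 0, 0],
)

```text
time_s: 3.37
ee_pos: [0.4845, -0.2682, 0.0787]
tool_rot: [-0.001, 0.068, 0.998, 0.0]
force: [-0.6, 0.2, 0.9]
finger_gap: 0.999
grip_force: 0.0
```

jog_arm(
  motion=[0, 0, 0, 0, 0, 0, 0, 0, 0, 0, 0, 0, 0, 0, 0, 0, 0, 0, 0, 0, 0, 0, 0, 0, 0, 0, 0, 0, 0, 0],
  jaw=1,
  squeeze=40,
)

```text
time_s: 3.78
ee_pos: [0.4846, -0.2699, 0.0798]
tool_rot: [0.0, 0.069, 0.998, -0.0]
force: [1.2, -0.2, -0.9]
finger_gap: 0.299
grip_force: 0.0
```

jog_arm(
  motion=[0, 0, 0, 0, 0, 0, 0, 0, 0, 0, 0, 0, 0, 0, 0, 0, 0, 0, 0, 0, 0, 0, 0, 0, 0, 0, 0, 0, 0, 0],
  squeeze=120,
)

```text
time_s: 4.2
ee_pos: [0.4846, -0.2698, 0.08]
tool_rot: [0.0, 0.069, 0.998, -0.0]
force: [-2.4, 0.4, 12.6]
finger_gap: 0.242
grip_force: 118.0
```

jog_arm(
  motion=[0, 0, -0.006, 0, 0, 0, 0, 0, -0.02, 0, 0, 0, 0, 0, -0.03, 0, 0, 0, 0, 0, -0.03, 0, 0, 0, 0, 0, -0.014, 0, 0, 0],
)

```text
time_s: 4.62
ee_pos: [0.4849, -0.2701, 0.1828]
tool_rot: [0.001, 0.069, 0.998, -0.001]
force: [-0.6, -0.1, -1.9]
finger_gap: 0.239
grip_force: 117.5
```

jog_arm(
  motion=[0, 0, 0, 0, 0, 0, 0, 0, 0, 0, 0, 0, 0, 0, 0, 0, 0, 0],
)

```text
time_s: 4.87
ee_pos: [0.4839, -0.2696, 0.1784]
tool_rot: [-0.001, 0.069, 0.998, 0.0]
force: [-0.1, 0.7, -3.4]
finger_gap: 0.244
grip_force: 117.5
```

```bash
python3 - <<'E'
from h import *
yb=np.radians(9.76);X=np.array([np.cos(yb),np.sin(yb)]);C=np.array([.65224,-.01394])
leg=C+X*.014; G=leg-X*.152
print(G);to([*G,.18],yb)
cv2.imwrite('pics/s2.png',np.vstack([cv2.resize(capture('side')[180:380,260:527],(800,600),interpolation=cv2.INTER_CUBIC)]))
E
```

```text
[ 0.51623734 -0.03733397]
after-turn shift [-0.0712  0.2234 -0.0016]
shift [ 1.000e-04  2.345e-01 -1.500e-03] turn [ 0.0006 -0.0014 -0.3091] t 4.8667 F [-0.06  0.7  -3.43] [ 0.4839 -0.2696  0.1784]
```

View pics/s2.png

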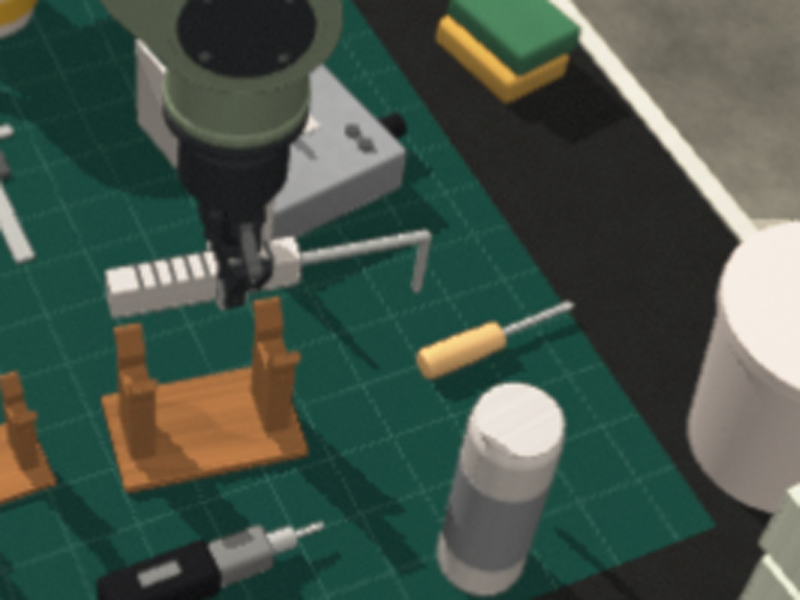

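The side view shows the hook held level and clear of its rest. I'll turn it and carry it to the box.

jog_arm(
  motion=[0, 0, -0.005, 0, 0, -0.103, 0, 0, -0.005, 0, 0, -0.103, 0, 0, -0.005, 0, 0, -0.103, -0.0107, 0.0372, 0, 0, 0, 0, -0.0107, 0.0372, 0, 0, 0, 0],
)

```text
time_s: 5.33
ee_pos: [0.492, -0.1934, 0.1933]
tool_rot: [-0.001, -0.083, 0.997, 0.0]
force: [2.1, 2.0, -3.8]
finger_gap: 0.239
grip_force: 118.0
```

jog_arm(
  motion=[-0.0107, 0.0372, 0, 0, 0, 0, -0.0107, 0.0372, 0, 0, 0, 0, -0.0107, 0.0372, 0, 0, 0, 0, -0.0107, 0.0372, 0, 0, 0, 0, 0, 0, 0, 0, 0, 0],
)

```text
time_s: 5.75
ee_pos: [0.5101, -0.0307, 0.1935]
tool_rot: [-0.0, -0.09, 0.996, 0.002]
force: [0.6, 2.2, -2.3]
finger_gap: 0.243
grip_force: 118.2
```

jog_arm(
  motion=[0, 0, 0, 0, 0, 0, 0, 0, 0, 0, 0, 0, 0, 0, 0, 0, 0, 0],
)

```text
time_s: 6.0
ee_pos: [0.5096, -0.0402, 0.1938]
tool_rot: [-0.001, -0.084, 0.996, -0.0]
force: [-0.0, -1.0, -1.9]
finger_gap: 0.242
grip_force: 118.2
```

```bash
python3 - <<'E'
from h import *
import json
yb=np.radians(9.76);X=np.array([np.cos(yb),np.sin(yb)]);C=np.array([.65224,-.01394])
G=C-X*.145
to([*G,.105],yb)
T=capture('top');S=capture('side');P=camera_params('top')
r=lambda i,x,y,w,h:cv2.resize(i[y:y+h,x:x+w],(400,600),interpolation=cv2.INTER_CUBIC)
cv2.imwrite('pics/b1.png',np.hstack([r(T,270,150,80,120),r(S,320,160,80,120)]))
E
```

```text
after-turn shift [-0.0001  0.0016  0.0888]
shift [-0.0002  0.0017  0.0888] turn [-0.0004 -0.0011 -0.0018] t 6.0 F [-0.04 -1.   -1.94] [ 0.5096 -0.0402  0.1938]
```

View pics/b1.png

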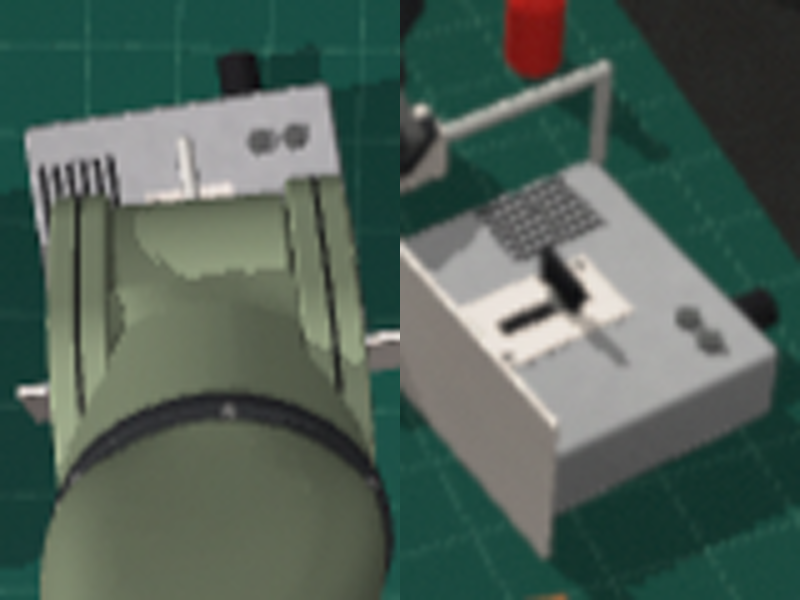

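The top crop shows the rod end at (183,137). The side crop shows the elbow at (605,65) and the leg's end at (598,166).

```bash
python3 - <<'E'
from h import *
yb=np.radians(9.76);X=np.array([np.cos(yb),np.sin(yb)]);Y=np.array([-X[1],X[0]]);C=np.array([.65224,-.01394])
T=camera_params('top');S=camera_params('side')
L=lambda p:((p[:,:2]-C)@np.c_[X,Y]).round(4)
print('top elbow far edge',L(atz(T,[(306.8,177)],.214)));print('side elbow/tip',L(atz(S,[(361,174)],.214)),L(atz(S,[(359.6,193)],.15)))
# expected leg at local .007
for z in (.214,.15): q=C+X*.007;print(proj(S,[*q,z]),proj(T,[*q,z]))
print('paddle back top, side',proj(S,[*(C-X*.006+Y*.017),.08]),proj(S,[*(C-X*.006-Y*.017),.08]))
E
```

```text
top elbow far edge [[ 0.0109 -0.0049]]
side elbow/tip [[ 0.0109 -0.0009]] [[ 0.0106 -0.0022]]
[[359.50577366 174.32514528]] [[305.12216003 178.77535643]]
[[357.98965303 192.98313178]] [[306.16469547 184.97087208]]
paddle back top, side [[348.91592493 210.02814743]] [[355.98252961 217.70659839]]
```

jog_arm(
  motion=[0, 0.001, 0.02, 0, 0, 0, 0, 0.001, 0.025, 0, 0, 0, 0, 0, 0.022, 0, 0, 0, 0, 0, 0.014, 0, 0, 0, 0, 0, 0.007, 0, 0, 0],
)

```text
time_s: 6.52
ee_pos: [0.5088, -0.0377, 0.1046]
tool_rot: [-0.001, -0.084, 0.996, 0.0]
force: [0.0, -0.1, -2.2]
finger_gap: 0.24
grip_force: 118.4
```

jog_arm(
  motion=[0, 0, 0, 0, 0, 0, 0, 0, 0, 0, 0, 0, 0, 0, 0, 0, 0, 0, 0, 0, 0, 0, 0, 0, 0, 0, 0, 0, 0, 0],
)

```text
time_s: 6.93
ee_pos: [0.5098, -0.0371, 0.107]
tool_rot: [0.001, -0.085, 0.996, -0.0]
force: [0.5, -0.1, -2.5]
finger_gap: 0.241
grip_force: 118.4
```

jog_arm(
  motion=[0.002, 0, 0, 0, 0, 0, 0.002, 0, 0, 0, 0, 0, 0.002, 0, 0, 0, 0, 0, 0.001, 0, 0, 0, 0, 0, 0, 0, 0, 0, 0, 0],
)

```text
time_s: 7.35
ee_pos: [0.5024, -0.0382, 0.1064]
tool_rot: [-0.0, -0.085, 0.996, -0.0]
force: [0.2, 0.2, -2.1]
finger_gap: 0.244
grip_force: 118.4
```

jog_arm(
  motion=[0.002, 0, 0, 0, 0, 0, 0.002, 0, 0, 0, 0, 0, 0.002, 0, 0, 0, 0, 0, 0.002, 0, 0, 0, 0, 0, 0.002, 0, 0, 0, 0, 0],
)

```text
time_s: 7.77
ee_pos: [0.4927, -0.0399, 0.1063]
tool_rot: [0.0, -0.085, 0.996, -0.0]
force: [3.1, 0.2, -3.7]
finger_gap: 0.239
grip_force: 118.4
```

jog_arm(
  motion=[0.002, 0, 0, 0, 0, 0, 0.002, 0, 0, 0, 0, 0, 0.002, 0, 0, 0, 0, 0, 0.002, 0, 0, 0, 0, 0, 0.001, 0, 0, 0, 0, 0],
)

```text
time_s: 8.18
ee_pos: [0.4836, -0.0415, 0.1063]
tool_rot: [-0.0, -0.085, 0.996, -0.0]
force: [2.7, 0.6, -3.4]
finger_gap: 0.237
grip_force: 118.4
```

jog_arm(
  motion=[0.001, 0, 0, 0, 0, 0, 0.001, 0, 0, 0, 0, 0, 0.001, 0, 0, 0, 0, 0, 0.001, 0, 0, 0, 0, 0],
)

```text
time_s: 8.52
ee_pos: [0.4799, -0.0421, 0.1063]
tool_rot: [0.0, -0.085, 0.996, -0.0]
force: [1.8, -0.1, -3.8]
finger_gap: 0.244
grip_force: 118.4
```

jog_arm(
  motion=[0.001, 0, 0, 0, 0, 0, 0.001, 0, 0, 0, 0, 0, 0.001, 0, 0, 0, 0, 0],
)

```text
time_s: 8.77
ee_pos: [0.4769, -0.0426, 0.1063]
tool_rot: [-0.0, -0.085, 0.996, -0.0]
force: [1.7, 0.3, -2.9]
finger_gap: 0.241
grip_force: 118.4
```

jog_arm(
  motion=[0.001, 0, 0, 0, 0, 0, 0.001, 0, 0, 0, 0, 0, 0.001, 0, 0, 0, 0, 0],
)

```text
time_s: 9.02
ee_pos: [0.4739, -0.0431, 0.1063]
tool_rot: [-0.0, -0.085, 0.996, -0.0]
force: [2.6, 0.2, -2.7]
finger_gap: 0.24
grip_force: 118.3
```

jog_arm(
  motion=[0.0007, 0, 0, 0, 0, 0, 0.0007, 0, 0, 0, 0, 0, 0.0006, 0, 0, 0, 0, 0],
)

```text
time_s: 9.27
ee_pos: [0.473, -0.0432, 0.1064]
tool_rot: [0.001, -0.085, 0.996, 0.0]
force: [10.3, 1.4, -7.9]
finger_gap: 0.24
grip_force: 117.9
```

jog_arm(
  motion=[0, 0, 0, 0, 0, 0, 0, 0, 0, 0, 0, 0],
)

```text
time_s: 9.43
ee_pos: [0.473, -0.0432, 0.1064]
tool_rot: [0.001, -0.085, 0.996, 0.0]
force: [9.1, 1.5, -6.8]
finger_gap: 0.243
grip_force: 117.9
```

jog_arm(
  motion=[0, 0, 0, 0, 0, 0, 0, 0, 0, 0, 0, 0, 0, 0, 0, 0, 0, 0, 0, 0, 0, 0, 0, 0, 0, 0, 0, 0, 0, 0],
)

```text
time_s: 9.85
ee_pos: [0.473, -0.0432, 0.1064]
tool_rot: [0.001, -0.085, 0.996, 0.0]
force: [9.0, 0.9, -6.8]
finger_gap: 0.242
grip_force: 117.9
```

jog_arm(
  motion=[0, 0, 0, 0, 0, 0, 0, 0, 0, 0, 0, 0, 0, 0, 0, 0, 0, 0, 0, 0, 0, 0, 0, 0, 0, 0, 0, 0, 0, 0],
)

```text
time_s: 10.27
ee_pos: [0.4731, -0.0432, 0.1064]
tool_rot: [0.001, -0.085, 0.996, 0.0]
force: [8.6, 1.7, -6.8]
finger_gap: 0.24
grip_force: 117.9
```

jog_arm(
  motion=[0, 0, 0, 0, 0, 0, 0, 0, 0, 0, 0, 0, 0, 0, 0, 0, 0, 0, 0, 0, 0, 0, 0, 0, 0, 0, 0, 0, 0, 0],
)

```text
time_s: 10.68
ee_pos: [0.4731, -0.0432, 0.1064]
tool_rot: [0.001, -0.085, 0.996, 0.0]
force: [8.7, 1.4, -7.2]
finger_gap: 0.239
grip_force: 117.9
```

```bash
python3 - <<'E'
from h import *
S=capture('side')
cv2.imwrite('pics/b2.png',cv2.resize(S[150:270,280:440],(800,600),interpolation=cv2.INTER_CUBIC))
E
```

```text
(no output)
```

View pics/b2.png

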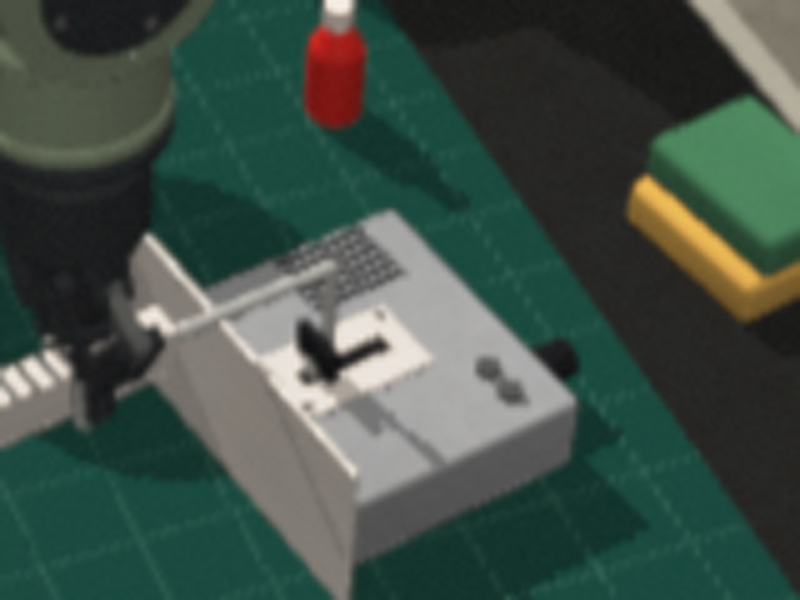

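The side view shows the paddle drawn up close to the guard, with the slot now open behind it at (365,350). The pull held at about 9–10 N for over 1.2 s. Backing off, then lifting.

jog_arm(
  motion=[-0.002, 0, 0, 0, 0, 0, -0.003, 0, 0, 0, 0, 0, -0.003, 0, 0, 0, 0, 0, -0.003, 0, 0, 0, 0, 0, 0, 0, 0, 0, 0, 0],
)

```text
time_s: 11.15
ee_pos: [0.4834, -0.0414, 0.1063]
tool_rot: [0.0, -0.085, 0.996, -0.0]
force: [0.4, -1.1, -2.6]
finger_gap: 0.242
grip_force: 118.2
```

jog_arm(
  motion=[0, 0, -0.01, 0, 0, 0, 0, 0, -0.02, 0, 0, 0, 0, 0, -0.025, 0, 0, 0, 0, 0, -0.025, 0, 0, 0, 0, 0, -0.01, 0, 0, 0],
)

```text
time_s: 11.57
ee_pos: [0.4834, -0.0416, 0.199]
tool_rot: [0.001, -0.085, 0.996, -0.0]
force: [-0.8, -0.5, -1.6]
finger_gap: 0.239
grip_force: 118.3
```

jog_arm(
  motion=[0, 0, 0, 0, 0, 0, 0, 0, 0, 0, 0, 0, 0, 0, 0, 0, 0, 0],
)

```text
time_s: 11.82
ee_pos: [0.4825, -0.0415, 0.1954]
tool_rot: [-0.001, -0.085, 0.996, 0.0]
force: [-0.0, 0.2, -3.7]
finger_gap: 0.243
grip_force: 118.3
```

```bash
python3 - <<'E'
from h import *
to([.4846,-.2698,.19],np.radians(-8))
cv2.imwrite('pics/w3raw.png',capture('wrist'));cv2.imwrite('pics/s3raw.png',capture('side'))
S=cv2.imread('pics/s3raw.png');W=cv2.imread('pics/w3raw.png')
cv2.imwrite('pics/b3.png',np.hstack([cv2.resize(S[150:270,280:400],(400,400),interpolation=cv2.INTER_CUBIC),cv2.resize(W,(400,300))[:, :].copy() if 0 else cv2.copyMakeBorder(cv2.resize(W,(400,300)),0,100,0,0,cv2.BORDER_CONSTANT)]))
E
```

```text
after-turn shift [-0.0339 -0.2257  0.0054]
shift [ 0.0366 -0.2253  0.0054] turn [-1.000e-04 -1.500e-03  3.098e-01] t 11.8167 F [-0.05  0.24 -3.72] [ 0.4825 -0.0415  0.1954]
```

View pics/b3.png

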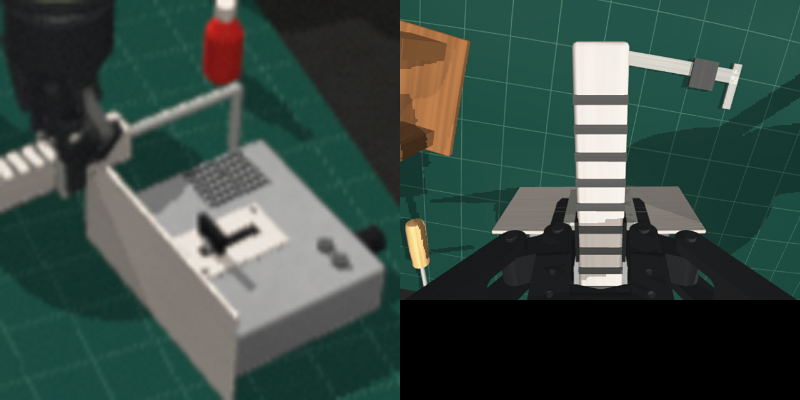

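The lever stays home against the guard side and the hook is off it. A numeric check of the hook's pitch in the hand comes next.

```bash
python3 - <<'E'
from h import *
s,R=tool();p=s['ee_pos'];S=camera_params('side');W=camera_params('wrist')
yb=np.radians(9.76)
for pit in (0,2,4):
    a=np.radians(pit);f=np.array([np.cos(yb)*np.cos(a),np.sin(yb)*np.cos(a),np.sin(a)]);u=np.array([-np.cos(yb)*np.sin(a),-np.sin(yb)*np.sin(a),np.cos(a)])
    g=p+[0,0,.02]
    el=g+f*.152
    l=np.array([-np.sin(yb),np.cos(yb),0])
    r=[g-f*.088+u*.015+l*k for k in (-.011,.011)]
    print(pit,'side elbow',proj(S,el+u*.0)[0].round(1),'rod root',proj(S,g+f*.052)[0].round(1),'wrist rear top',proj(W,r).round(1).tolist())
I=cv2.imread('pics/w3raw.png').astype(int)
c=I[:,320+0,:].sum(1) if 0 else I[50:90,285:400:20].sum(2);print([(50+int(np.argmax(np.diff(c[:,k])))) for k in range(c.shape[1])])
print('row100 edges',[int(x) for x in np.where(np.abs(np.diff(I[100].sum(1)))>150)[0]])
E
```

```text
0 side elbow [350.3 177.2] rod root [316.2 191.2] wrist rear top [[273.7, 69.0], [366.3, 69.0]]
2 side elbow [350.4 175.6] rod root [316.2 190.6] wrist rear top [[274.9, 67.9], [365.1, 67.9]]
4 side elbow [350.4 174. ] rod root [316.1 190.1] wrist rear top [[276.2, 67.3], [363.9, 67.3]]
[66, 65, 65, 65, 70, 84]
row100 edges [469]
```

jog_arm(
  motion=[0, 0, 0, 0, 0, 0.103, 0, 0, 0, 0, 0, 0.103, 0, 0, 0, 0, 0, 0.104, -0.0057, -0.0376, 0, 0, 0, 0, -0.0057, -0.0376, 0, 0, 0, 0],
)

```text
time_s: 12.33
ee_pos: [0.4839, -0.1165, 0.1956]
tool_rot: [-0.001, 0.068, 0.998, 0.0]
force: [0.9, -1.2, -2.8]
finger_gap: 0.244
grip_force: 118.4
```

jog_arm(
  motion=[-0.0057, -0.0376, 0, 0, 0, 0, -0.0056, -0.0376, 0, 0, 0, 0, -0.0056, -0.0376, 0, 0, 0, 0, -0.0056, -0.0376, 0, 0, 0, 0, 0, 0, 0, 0, 0, 0],
)

```text
time_s: 12.75
ee_pos: [0.483, -0.2773, 0.1951]
tool_rot: [-0.001, 0.074, 0.997, -0.002]
force: [-0.8, -1.7, -2.4]
finger_gap: 0.244
grip_force: 118.6
```

jog_arm(
  motion=[0, 0, 0, 0, 0, 0, 0, 0, 0, 0, 0, 0, 0, 0, 0, 0, 0, 0, 0, 0, 0, 0, 0, 0],
)

```text
time_s: 13.08
ee_pos: [0.4853, -0.2686, 0.1962]
tool_rot: [-0.0, 0.069, 0.998, 0.0]
force: [0.3, -0.7, -3.3]
finger_gap: 0.241
grip_force: 118.6
```

```bash
python3 - <<'E'
from h import *
to([.4846,-.2698,.08],np.radians(-8))
E
```

```text
after-turn shift [ 0.0006 -0.0013  0.1162]
shift [ 0.0005 -0.0013  0.1162] turn [ 0.0002 -0.0002  0.0014] t 13.0833 F [ 0.3  -0.73 -3.25] [ 0.4853 -0.2686  0.1962]
```

jog_arm(
  motion=[0, -0.001, 0.025, 0, 0, 0, 0, 0, 0.025, 0, 0, 0, 0, 0, 0.015, 0, 0, 0, 0, 0, 0.015, 0, 0, 0, 0, 0, 0.01, 0, 0, 0],
)

```text
time_s: 13.5
ee_pos: [0.4848, -0.2698, 0.105]
tool_rot: [-0.001, 0.069, 0.998, 0.0]
force: [-0.3, 0.4, -2.5]
finger_gap: 0.244
grip_force: 118.8
```

jog_arm(
  motion=[0, 0, 0.008, 0, 0, 0, 0, 0, 0.006, 0, 0, 0, 0, 0, 0.004, 0, 0, 0, 0, 0, 0.002, 0, 0, 0, 0, 0, 0, 0, 0, 0],
)

```text
time_s: 13.92
ee_pos: [0.485, -0.2706, 0.0863]
tool_rot: [-0.0, 0.07, 0.998, -0.0]
force: [0.6, 0.7, -2.7]
finger_gap: 0.238
grip_force: 118.8
```

jog_arm(
  motion=[0, 0, 0.002, 0, 0, 0, 0, 0, 0.002, 0, 0, 0, 0, 0, 0.001, 0, 0, 0, 0, 0, 0, 0, 0, 0],
)

```text
time_s: 14.25
ee_pos: [0.485, -0.2706, 0.0813]
tool_rot: [0.0, 0.07, 0.998, -0.0]
force: [0.9, 1.9, -3.1]
finger_gap: 0.241
grip_force: 118.8
```

jog_arm(
  motion=[0, 0, 0.001, 0, 0, 0, 0, 0, 0.0005, 0, 0, 0, 0, 0, 0, 0, 0, 0],
)

```text
time_s: 14.5
ee_pos: [0.485, -0.2706, 0.0801]
tool_rot: [0.0, 0.07, 0.998, -0.0]
force: [-0.3, 4.1, 2.8]
finger_gap: 0.243
grip_force: 119.7
```

jog_arm(
  motion=[0, 0.0007, 0, 0, 0, 0, 0, 0, 0, 0, 0, 0],
  squeeze=20,
)

```text
time_s: 14.67
ee_pos: [0.485, -0.2704, 0.08]
tool_rot: [0.0, 0.07, 0.998, -0.0]
force: [-0.6, -1.6, 3.3]
finger_gap: 0.24
grip_force: 119.6
```

jog_arm(
  motion=[0, 0, 0, 0, 0, 0, 0, 0, 0, 0, 0, 0, 0, 0, 0, 0, 0, 0, 0, 0, 0, 0, 0, 0, 0, 0, 0, 0, 0, 0],
  jaw=0,
)

```text
time_s: 15.08
ee_pos: [0.485, -0.27, 0.0798]
tool_rot: [-0.0, 0.07, 0.998, -0.0]
force: [-0.0, -0.3, 0.3]
finger_gap: 0.93
grip_force: 0.0
```

jog_arm(
  motion=[0, 0, 0, 0, 0, 0, 0, 0, 0, 0, 0, 0, 0, 0, 0, 0, 0, 0, 0, 0, 0, 0, 0, 0, 0, 0, 0, 0, 0, 0],
)

```text
time_s: 15.5
ee_pos: [0.485, -0.27, 0.0798]
tool_rot: [-0.0, 0.07, 0.998, -0.0]
force: [0.6, -0.7, 0.1]
finger_gap: 0.998
grip_force: 0.0
```

Released. I'll go straight up, then compare with the first pictures by code.

jog_arm(
  motion=[0, 0, -0.015, 0, 0, 0, 0, 0, -0.03, 0, 0, 0, 0, 0, -0.04, 0, 0, 0, 0, 0, -0.04, 0, 0, 0, 0, 0, -0.04, 0, 0, 0],
)

```text
time_s: 15.92
ee_pos: [0.4846, -0.2697, 0.2468]
tool_rot: [-0.0, 0.07, 0.998, 0.0]
force: [0.6, -0.6, -0.1]
finger_gap: 1.002
grip_force: 0.0
```

jog_arm(
  motion=[0, 0, -0.04, 0, 0, 0, 0, 0, -0.015, 0, 0, 0, 0, 0, 0, 0, 0, 0, 0, 0, 0, 0, 0, 0, 0, 0, 0, 0, 0, 0],
)

```text
time_s: 16.33
ee_pos: [0.4847, -0.2698, 0.299]
tool_rot: [-0.001, 0.07, 0.998, 0.0]
force: [-0.4, -0.3, -0.1]
finger_gap: 1.0
grip_force: 0.0
```

```bash
python3 - <<'E'
from h import *
P=camera_params('wrist');n=capture('wrist');o=cv2.imread('pics/w2.png');s=robot.state();print(s['ee_pos'],s['force'],s['time_s'])
g=lambda i:cv2.cvtColor(i,cv2.COLOR_BGR2GRAY)
def m(name,x,y,w,h,ref=o,new=n):
    r=cv2.matchTemplate(g(new)[y-15:y+h+15,x-15:x+w+15],g(ref)[y:y+h,x:x+w],cv2.TM_CCOEFF_NORMED);_,v,_,l=cv2.minMaxLoc(r);print(name,l[0]-15,l[1]-15,round(v,3))
m('rest base',270,85,38,150);m('handle',306,88,34,110);m('handle front',309,225,28,50);m('rod',316,275,14,95)
m('carver',330,330,25,110);m('tool',145,45,65,190)
a=cv2.imread('pics/side1.png');b=capture('side')
m('side hook',290,275,115,45,a,b);m('side rod tip',375,278,30,30,a,b);m('side rest',290,320,75,25,a,b)
m('side can',405,310,45,70,a,b);m('side tub',235,150,40,42,a,b);m('glue',340,150,16,28,a,b);m('book',195,122,55,48,a,b);m('tin',270,130,34,24,a,b);m('caliper',243,220,30,48,a,b);m('carver',400,280,55,26,a,b)
E
```

```text
[ 0.484688   -0.26978965  0.29881812] [ 0.0309788  -0.33764705  0.01383489] 16.3833
rest base -1 1 0.968
handle -3 2 0.989
handle front -3 2 0.966
rod -2 2 0.978
carver 0 2 0.995
tool -1 1 0.994
side hook 0 0 0.924
side rod tip 0 0 0.956
side rest 0 0 0.861
side can 0 0 0.995
side tub 0 0 1.0
glue 15 15 0.419
book 0 0 1.0
tin 0 0 0.976
caliper 0 0 0.947
carver 0 0 1.0
```

```bash
python3 -c "
from h import *
print(finish_job())"
```

```text
the job is handed in; nothing more can be done
None
```

The job is handed in but no verdict came back: the lever was drawn home and held at about 9–10 N for over 1.2 s, the hook is back in its rest within about 2 mm and released, and every bystander checked was unmoved (the glue bottle was hidden by the arm).

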